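# Stand the chocolate bar in the empty display stand

## Task

A wrapped chocolate bar is leaning in the slanted wooden rest. Take it out and stand it upright on its long edge in the slot of the empty one of the two low wooden display stands, lengthwise along the slot, roughly centred and all the way down, then let go. Leave the bar in the other stand, the hand stamp, the round tin and the small gift box where they are.

Things in the scene. Friction and masses are not known exactly. Their poses are not given: they have to be found in the camera images.
- bar: The chocolate bar to be moved: rigid block 150 x 72 x 10 mm, about 85 g. Origin: centre of one large face. Local x along the 150 mm length, y along the 72 mm width, z through the thickness; its middle is at local (0, 0, 5) mm. At the start it leans in the rest: x level along the rest, y up the slope (35 deg from vertical), z to the rest's front and up.
- bar_mid (a point): The middle of that bar (centre of the block), axes as the bar's. In the rest the bar's long lower edge stands 20 mm above the counter on a ledge with a low lip (4 mm) in front, so it is drawn out upwards along its slope.
- rest: Slanted wooden rest, fixed, foot 90 x 136 x 6 mm, about 70 mm high, holding the bar at the start. Origin on the counter below the bar's lower edge; x to its front, y along its length, z up. Two back arms 14 mm wide at y = +-55 mm (96 mm between) reach 60 mm up the slope behind the bar, which reaches 72 mm and leans 35 deg from vertical to the rest's -x, roughly to the right seen from the robot.
- free_stand: The empty display stand, fixed, wood: foot 116 (x) x 72 (y) x 8 mm and two parallel rails along x that form a slot 14 mm wide, 110 mm long, open at both ends. Origin: centre of the underside, on the counter; x along the slot, z up. Slot floor 8 mm, the rails' rounded tops 38 mm above the counter. A bar fully down has its middle 44 and its top edge 80 mm above the counter.
- free_slot (a point): Middle of the slot floor of the empty stand, axes as the stand's. A bar left in the slot leans at most about 9 deg by its play.
- taken_stand: The other display stand, the same shape, fixed, which already holds a bar.
- other_bar: The same kind of bar, already standing loose in the other stand; leave it. Origin and axes as for the bar to be moved.
- stamp: Loose wooden hand stamp, 25 x 34 x 59 mm, a bystander. Origin: centre of its underside.
- tin: Loose round tin, 70 mm across, 36 mm high, a bystander. Origin: centre of its underside.
- gift_box: Loose small gift box, 67 x 93 x 46 mm, a bystander. Origin: centre of its underside.

How it is judged:
By the outcome, as a careful person would: the job done as asked, in the order asked, and still so for the second after the job is handed in, with the robot touching nothing.
It also fails if it takes over 42 s, if anything falls off the work surface, if the arm or the gripper's body presses on something with over 40 N, if the wrist force passes 120 N, or if a joint passes its speed limit or range.

## Robot

A 6-joint arm with a two-finger parallel gripper is mounted at the origin on a cart in front of the work surface, level with it; the furniture and walls round the work are solid. World frame = base frame: x ahead of the robot, y to its left, z up, the work surface at z = 0. Lengths are in m, angles in degrees, forces in N, time in s.
With the tool pointing down it reaches from about 0.4 to 0.825 m from the base axis. Payload 7 kg.
Tool frame: the origin (TCP) lies between the finger pads; the fingertips stand 25 mm ahead of it and the grasp point (between the pads) lies 6 mm ahead of it; z points along the fingers, y is the line along which they close (so a half turn about z gives the same grasp; the last joint's range is limited). The gripper opens to 88 mm and grips with 3 to 60 N. Pads are 19 mm wide; open, the fingers measure 130 mm over their backs; the gripper's body (78 mm by 193 mm) begins 47 mm behind the grasp point.
Start: joints at [-54.253, 20.546, 0.682, 0, -70.136, -16.507], TCP at [0.222, -0.637, 0.252] pointing down, gripper open.
Joint ranges: [-176.03, 176.03], [-82.01, 121.73], [-58.28, 71.71], [-173.87, 95.51], [-174.79, -0.11], [-173.66, 173.66]. Speed limits (degrees/s): [136.94, 136.94, 172.46, 180, 180, 180].

## Interface

Orientations are given as [roll, pitch, yaw] about the fixed x, y, z axes, in that order (R = Rz(yaw) Ry(pitch) Rx(roll)).
In Python, from plant import r gives the robot as it stands.
- The arm moves only by the shell command python3 -m crank 'ROWS' [FORCE]. ROWS is JSON, a list of rows, each a list of 3 entries, a list of its own where there are three numbers: the turn, a rotation vector about the tool's x, y, z in degrees, then the shift along the tool's x, y, z in cm, then the closure, from -1 (fully open) to 1 (shut). In form: [[[wx, wy, wz], [dx, dy, dz], fingers], ...]. A call has 1 to 8 rows; each row shifts and turns the commanded pose from where the row before left it, along the tool's axes as they then stand; what a row does not reach is not made up. A row lasts 1/10 s, in which the tool goes at most 50 mm and 8.59 degrees, less where a joint would pass 70% of its speed; a pose out of reach is approached as far as the arm can. A call with a gripper value outside its range is refused whole. The fingers move at their own pace and stop on an object; FORCE is the grip in N (left out, the last holds). Time passes only in rows, so rows that do not move let the fingers close. It gives the time, the measured TCP pose, the force, the opening and the grip force at its end, in the units of the state.
- r.get_state(): the state, without advancing time (a new reading comes with each control period).
- r.capture(name): name is "side" or "top"; returns a dict with "color" (400x640x3 uint8, red, green, blue), "range_z" (400x640 float32, m along the optical axis (not along the pixel's ray), 0 where there is no reading), "intrinsics" (3x3 intrinsics, pixels), "world_from_camera" (4x4, takes a point from camera to world coordinates). Camera axes: x right, y down, z forward; pixel columns grow to the right and rows downward; lengths in m; the calibration is good to about 2 mm. A picture is of the moment at which its call begins.
- r.close_job(): hands the job in; it is judged then, once.
The state is a dict: "time_s": time; "joints": joint angles; "qd": joint speeds; "joint_torque": joint torques, N m; "tcp_pos": TCP position; "eef_rot": TCP orientation; "contact_force": force on the tool from outside, world axes, zero at the start; "moment": the same for the moment, N m; "gripper_width": finger opening in m; "gripper_force": force on a finger pad.
Only numpy, scipy, OpenCV 4.12 (cv2) and the standard library are available. Lean on these libraries where they do the work, as an engineer would, in place of code of your own. Each camera call takes 0.05 s, during which the arm holds its last target. There are 200 camera calls.

## Working session

There is one attempt and no reset: what is moved stays moved. The work goes in short steps, Python scripts to look and compute and a shell command to move; the robot and the scene stay as the last step left them, time stands still between calls to the robot, and variables do not carry over. Pictures are saved under pics/ and viewed, at most 10 in all, crops included, and the job is handed in when it is done.

```bash
mkdir -p pics; ls
python3 - <<'E'
from plant import r
import cv2,numpy as np
for n in("top","side"):
    c=r.capture(n); cv2.imwrite(f"pics/{n}0.png",c["color"][:,:,::-1]); np.savez(f"{n}0.npz",**c)
    print(n,c["world_from_camera"].round(3).tolist(),c["intrinsics"].round(1).tolist())
print(r.get_state())
E
```

```text
pics
top [[0.01, -0.993, 0.122, 0.433], [-1.0, -0.01, -0.001, 0.052], [0.002, -0.122, -0.993, 0.919], [0.0, 0.0, 0.0, 1.0]] [[378.2, 0.0, 321.9], [0.0, 378.2, 195.3], [0.0, 0.0, 1.0]]
side [[-0.923, -0.272, 0.273, 0.228], [-0.385, 0.635, -0.669, 0.729], [0.008, -0.723, -0.691, 0.755], [0.0, 0.0, 0.0, 1.0]] [[439.4, 0.0, 324.3], [0.0, 439.4, 207.2], [0.0, 0.0, 1.0]]
{'time_s': 0.1, 'joints': array([-5.42542656e+01,  2.05864560e+01,  6.38903942e-01, -1.90090655e-02,
       -7.01364094e+01, -1.65037612e+01]), 'qd': array([ 0.03053401, -0.13315743,  0.13231813,  0.112892  , -0.05840133,
       -0.05482656]), 'joint_torque': array([-2.25878888e-03, -5.84162378e+01,  2.93750328e+01,  7.01553136e+00,
        1.01566533e-02, -4.22808864e-05]), 'tcp_pos': array([ 0.2222644 , -0.63692289,  0.25072133]), 'eef_rot': array([ 1.79914421e+02, -6.71943908e-03, -1.60764494e+02]), 'contact_force': array([ 0.54206724, -0.06197047, -0.59688679]), 'moment': array([ 0.01466717, -0.03893437, -0.01589811]), 'gripper_force': 0.0, 'gripper_width': 0.08761975680818904}
```

View pics/top0.png

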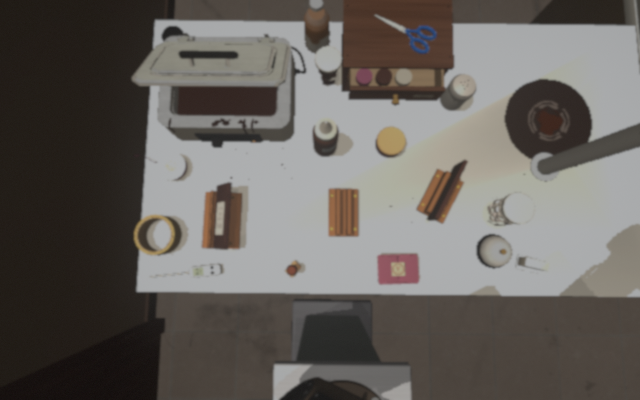

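View pics/side0.png

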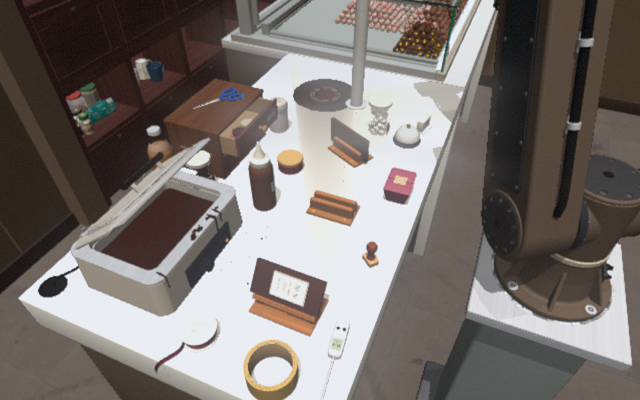

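The top view shows the rest with the leaning bar at (222,216), the empty stand at (344,212) with its slot running vertically in the image, and the taken stand at (443,192). The tin is at (390,141), the stamp at (292,269) and the box at (398,268).

```bash
cat > h.py <<'E'
import numpy as np,cv2
def world(c):
    z=c["range_z"].astype(float);K=c["intrinsics"];T=c["world_from_camera"]
    v,u=np.mgrid[:z.shape[0],:z.shape[1]]
    P=np.stack([(u-K[0,2])/K[0,0]*z,(v-K[1,2])/K[1,1]*z,z],-1)@T[:3,:3].T+T[:3,3]
    P[z==0]=np.nan
    return P
def rect(p):
    (c,s,a)=cv2.minAreaRect((p*1000).astype(np.float32)); return np.round(c,1),np.round(s,1),round(a,1)
E
python3 - <<'E'
from h import *
T=np.load("top0.npz");S=np.load("side0.npz");P=world(T);Q=world(S)
print("counter z",np.nanmedian(P[160:180,250:290,2]),np.nanmedian(Q[225:245,340:360,2]))
def box(W,b,lo,hi):
    m=(W[...,0]>b[0])&(W[...,0]<b[1])&(W[...,1]>b[2])&(W[...,1]<b[3])&(W[...,2]>lo)&(W[...,2]<hi); return W[m]
for nm,u0,u1,v0,v1 in(("rest",195,248,175,255),("free",322,366,182,242)):
    B=P[v0:v1,u0:u1].reshape(-1,3);b=[np.nanmin(B[:,0]),np.nanmax(B[:,0]),np.nanmin(B[:,1]),np.nanmax(B[:,1])]
    print(nm,np.round(b,3))
    for n,W in(("top",P),("side",Q)):
        for lo,hi in((.003,.012),(.03,.045),(.022,.1),(.06,.1),(.003,.1)):
            p=box(W,b,lo,hi)
            if len(p)>8: print(n,lo,hi,len(p),*rect(p[:,:2]),p[:,2].max().round(4))
# leaning bar face plane, side cam
p=Q[268:300,262:318].reshape(-1,3);p=p[~np.isnan(p[:,0])]
for _ in range(3):
    c=p.mean(0);n=np.linalg.svd(p-c)[2][2];p=p[abs((p-c)@n)<.004]
n*=np.sign(n[2]);print("plane",c,n,"tilt",np.degrees(np.arcsin(n[2])),"az",np.degrees(np.arctan2(n[1],n[0])))
for nm,W in(("top",P),("side",Q)):
    m=box(W,[.1,.6,.2,.45],.015,.1); d=(m-c)@n; m=m[abs(d)<.004]
    print(nm,len(m),d[abs(d)<.01].mean(),m.min(0),m.max(0))
    up=np.array([0,0,1])-n*n[2];up/=np.linalg.norm(up);xx=np.cross(up,n);a=(m-c)@xx;b=(m-c)@up
    print("along",np.percentile(a,[0,1,99,100]),"up",np.percentile(b,[0,1,99,100]),"xx",xx,"up",up)
a=cv2.resize(T["color"][165:265,190:370,::-1],None,fx=4,fy=4,interpolation=2)
b=cv2.resize(S["color"][180:340,240:370,::-1],None,fx=4,fy=4,interpolation=2)[:600]
cv2.imwrite("pics/a.png",a);cv2.imwrite("pics/b.png",b)
E
```

```text
counter z 7.235867809879393e-05 -0.0012845821411181513
rest [0.4   0.594 0.229 0.364]
top 0.003 0.012 946 [496.5 296.7] [191.7 135. ] 0.5 0.0113
top 0.03 0.045 272 [489.  303.6] [ 26.6 147.9] 89.6 0.0449
top 0.022 0.1 1315 [488.5 288.5] [ 62.9 149.1] 88.9 0.086
top 0.06 0.1 549 [488.1 268.7] [ 23.5 149.1] 88.8 0.086
top 0.003 0.1 2290 [496.5 296.7] [191.7 135. ] 0.5 0.086
side 0.003 0.012 898 [480.1 292.3] [ 89.8 136.6] 89.1 0.012
side 0.03 0.045 723 [486.9 300.4] [150.3  33.7] 0.9 0.045
side 0.022 0.1 2988 [487.5 287.4] [ 62.5 151.5] 89.0 0.0822
side 0.06 0.1 983 [487.2 268.2] [ 24.2 150.8] 89.0 0.0822
side 0.003 0.1 3954 [487.6 292.2] [ 89.8 151.5] 89.1 0.0822
free [ 0.434  0.58  -0.055  0.051]
top 0.003 0.012 905 [506.1  -3.5] [101.2 143.9] 89.8 0.0118
top 0.03 0.045 494 [504.6   0.9] [108.2  37.8] 0.0 0.0423
top 0.022 0.1 547 [504.6   0.9] [ 38.2 108.2] 89.8 0.0423
top 0.003 0.1 1465 [506.1  -3.5] [101.2 143.9] 89.8 0.0423
side 0.003 0.012 390 [5.018e+02 4.000e-01] [ 72.3 116.2] 89.8 0.0119
side 0.03 0.045 386 [502.3   1.2] [109.3  38.8] 0.2 0.0395
side 0.022 0.1 591 [502.    1.4] [110.1  41.9] 1.3 0.0395
side 0.003 0.1 1158 [5.018e+02 4.000e-01] [ 72.3 116.2] 89.8 0.0395
plane [0.48421651 0.25200891 0.03728746] [ 0.23347706 -0.52101651  0.82099346] tilt 55.184366871633394 az -65.8619730230322
top 91 0.00013993131369980388 [0.4140389  0.26022387 0.03949392] [0.56173173 0.29267711 0.07082214]
along [-0.05516392 -0.0544183   0.08547073  0.08713766] up [0.00688237 0.00699654 0.05831871 0.05884815] xx [0.91256297 0.40893621 0.        ] up [-0.33573396  0.74920823  0.5709376 ]
side 300 -3.7267197642618906e-05 [0.41175157 0.2644176  0.0369075 ] [0.56167989 0.29267079 0.0733071 ]
along [-0.06105446 -0.059012    0.08395767  0.08569895] up [0.0028829  0.00452022 0.05794739 0.05905689] xx [0.91256297 0.40893621 0.        ] up [-0.33573396  0.74920823  0.5709376 ]
```

View pics/a.png

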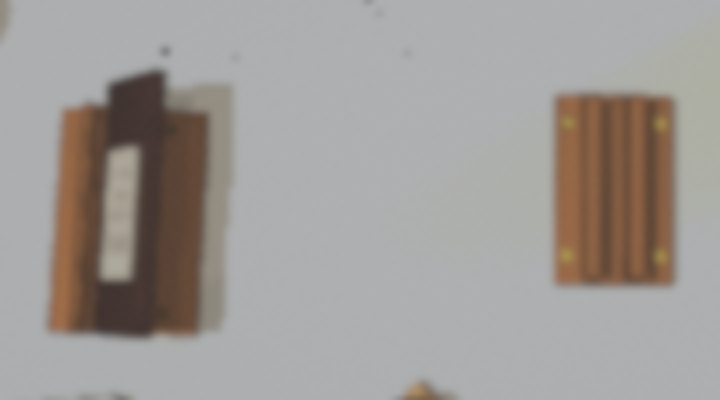

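View pics/b.png

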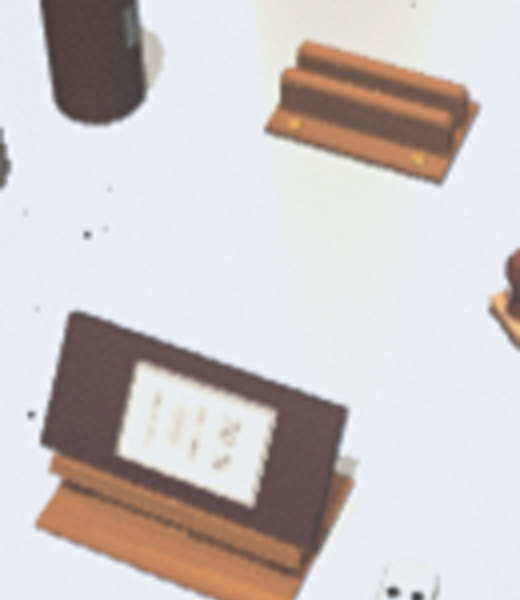

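Crop a shows the bar's top edge tilted slightly, from (163,70) to (152,335), with the stand's slot at x=616, rows 95-285. Crop b shows the bar's face corners at about (75,312), (347,408), (300,548) and (40,440). My face-plane fit took in off-bar pixels, so I'm redoing it inside that polygon.

Run:
```python
from h import *
T=np.load("top0.npz");S=np.load("side0.npz");P=world(T);Q=world(S)
poly=np.array([[75,312],[347,408],[300,548],[40,440]])/4+[240,180]
pc=poly.mean(0);m=np.zeros((400,640),np.uint8);cv2.fillPoly(m,[(pc+(poly-pc)*.85).astype(np.int32)],1)
p=Q[m>0]
for _ in range(4):
    c=p.mean(0);n=np.linalg.svd(p-c)[2][2];p=p[abs((p-c)@n)<.004]
n*=np.sign(n[2]);print("plane",len(p),c,n,"tilt",np.degrees(np.arcsin(n[2])),"az",np.degrees(np.arctan2(n[1],n[0])))
up=np.array([0,0,1])-n*n[2];up/=np.linalg.norm(up);xx=np.cross(up,n)
print("xx",xx,"up",up)
for nm,W in(("top",P),("side",Q)):
    w=W[(abs(W-c).max(-1)<.12)&(W[...,2]>.015)];w=w[abs((w-c)@n)<.004];a=(w-c)@xx;b=(w-c)@up
    print(nm,len(w),np.percentile(a,[0,1,99,100]),np.percentile(b,[0,1,99,100]),"off",((w-c)@n).mean())
    mid=c+xx*(a.max()+a.min())/2+up*(b.max()-.036)-n*.005
    print("mid",mid)
def ang(W,b,lo,hi):
    w=W[(W[...,0]>b[0])&(W[...,0]<b[1])&(W[...,1]>b[2])&(W[...,1]<b[3])&(W[...,2]>lo)&(W[...,2]<hi)]
    for s in(.1,):
        q=cv2.boxPoints(cv2.minAreaRect((w[:,:2]*1000).astype(np.float32)));print(lo,hi,np.round(q,1).tolist(),w[:,2].max())
ang(Q,(.4,.594,.229,.364),.003,.012);ang(Q,(.4,.594,.229,.364),.06,.1);ang(P,(.4,.594,.229,.364),.06,.1)
ang(Q,(.434,.58,-.055,.051),.003,.012);ang(P,(.434,.58,-.055,.051),.022,.1)
# crest lines of free-stand rails
w=P[182:242,322:366].reshape(-1,3)
for s in(-1,1):
    k=w[(w[:,2]>.034)&(s*(w[:,1])>.0)];print("rail",s,len(k),k[:,:2].mean(0),np.polyfit(k[:,0],k[:,1],1)[0]*57.3)
```

```text
Traceback (most recent call last):
numpy.linalg.LinAlgError: SVD did not converge
```

```bash
cat > m.py <<'E'
from h import *
T=np.load("top0.npz");S=np.load("side0.npz");P=world(T);Q=world(S)
poly=np.array([[75,312],[347,408],[300,548],[40,440]])/4+[240,180]
pc=poly.mean(0);m=np.zeros((400,640),np.uint8);cv2.fillPoly(m,[(pc+(poly-pc)*.85).astype(np.int32)],1)
p=Q[m>0];p=p[np.isfinite(p[:,0])]
for _ in range(4):
    c=p.mean(0);n=np.linalg.svd(p-c)[2][2];p=p[abs((p-c)@n)<.004]
n*=np.sign(n[2]);print("plane",len(p),c,n,"tilt",np.degrees(np.arcsin(n[2])),"az",np.degrees(np.arctan2(n[1],n[0])))
up=np.array([0,0,1])-n*n[2];up/=np.linalg.norm(up);xx=np.cross(up,n)
print("xx",xx,"up",up)
for nm,W in(("top",P),("side",Q)):
    w=W[(abs(W-c).max(-1)<.12)&(W[...,2]>.015)];w=w[abs((w-c)@n)<.004];a=(w-c)@xx;b=(w-c)@up
    print(nm,len(w),np.percentile(a,[0,1,99,100]),np.percentile(b,[0,1,99,100]),"off",((w-c)@n).mean())
    mid=c+xx*(a.max()+a.min())/2+up*(b.max()-.036)-n*.005
    print("mid",mid)
def ang(W,b,lo,hi):
    w=W[(W[...,0]>b[0])&(W[...,0]<b[1])&(W[...,1]>b[2])&(W[...,1]<b[3])&(W[...,2]>lo)&(W[...,2]<hi)]
    q=cv2.boxPoints(cv2.minAreaRect((w[:,:2]*1000).astype(np.float32)));print(lo,hi,np.round(q,1).tolist(),w[:,2].max())
R=(.4,.594,.229,.364);F=(.434,.58,-.055,.051)
ang(Q,R,.003,.012);ang(Q,R,.06,.1);ang(P,R,.06,.1)
ang(Q,F,.003,.012);ang(P,F,.022,.1)
w=P[182:242,322:366].reshape(-1,3)
for s in(-1,1):
    k=w[(w[:,2]>.034)&(s*(w[:,1])>.0)];print("rail",s,len(k),k[:,:2].mean(0),np.polyfit(k[:,0],k[:,1],1)[0]*57.3)
E
python3 m.py
```

```text
plane 1866 [0.48545679 0.28240284 0.05248582] [0.01535337 0.8170638  0.5763428 ] tilt 35.19372372365582 az 88.92348732879631
xx [-0.9998235   0.01878759  0.        ] up [-0.01082809 -0.57624108  0.81720804]
top 972 [-0.07749155 -0.07583176  0.11498143  0.11989778] [-0.04688165 -0.04420205  0.03618228  0.03932928] off 0.0017659666530474541
mid [0.4641446  0.27679741 0.05232481]
side 2631 [-0.07773298 -0.07463328  0.07301182  0.11989479] [-0.04839346 -0.03876914  0.03394679  0.03476424] off -6.919602493892918e-05
mid [0.46431622 0.27942568 0.04859423]
0.003 0.012 [[411.1000061035156, 248.5], [547.7000122070312, 246.3000030517578], [549.2000122070312, 336.1000061035156], [412.6000061035156, 338.29998779296875]] 0.011971742151929088
0.06 0.1 [[411.6000061035156, 257.3999938964844], [562.4000244140625, 254.8000030517578], [562.7999877929688, 279.0], [412.0, 281.6000061035156]] 0.08221733992047553
0.06 0.1 [[413.3999938964844, 258.5], [562.4000244140625, 255.39999389648438], [562.9000244140625, 278.8999938964844], [413.8999938964844, 282.0]] 0.0860483843239136
0.003 0.012 [[443.6000061035156, -35.599998474121094], [559.7999877929688, -35.900001525878906], [560.0, 36.29999923706055], [443.79998779296875, 36.70000076293945]] 0.011869315652573431
0.022 0.1 [[450.3999938964844, -18.0], [558.5999755859375, -18.399999618530273], [558.7000122070312, 19.799999237060547], [450.5, 20.200000762939453]] 0.04233797695028063
rail -1 207 [ 0.50245779 -0.01248386] -0.2914976570734316
rail 1 194 [0.50379634 0.01365792] -0.31541797604471034
```

```bash
cat > d.py <<'E'
# remaining turn (deg) and shift (cm) in tool axes to a target pose: python3 d.py pre|grasp|over|...
import sys,numpy as np
from scipy.spatial.transform import Rotation as Ro
from plant import r
np.set_printoptions(precision=4,suppress=True)
n=np.array([.0154,.817,.5763]);up=np.array([-.0108,-.5762,.8172]);xx=np.cross(n,-up)
G=np.stack([xx,n,-up],1);mid=np.array([.487,.2795,.050])
a=np.radians(-.2);D=np.stack([[-np.cos(a),-np.sin(a),0],[-np.sin(a),np.cos(a),0],[0,0,-1]],1)
slot=np.array([.502,.0007,0])
X={"pre":(G,mid+up*.11),"grasp":(G,mid+up*.028),"out":(G,mid+up*.14),
 "over":(D,slot+[0,0,.17]),"top":(D,slot+[0,0,.105]),"down":(D,slot+[0,0,.072])}
s=r.get_state();R=Ro.from_euler("xyz",s["eef_rot"],degrees=True)
print("t",s["time_s"],"tcp",s["tcp_pos"],"F",s["contact_force"],"w",s["gripper_width"],"gf",s["gripper_force"])
for k in sys.argv[1:]:
    A,p=X[k];print(k,"turn",(R.inv()*Ro.from_matrix(A)).as_rotvec(degrees=True),"shift cm",R.inv().apply(p-s["tcp_pos"])*100)
E
python3 -m crank '[[[0,0,6.8],[0,0,-0.8],-1],[[0,0,6.8],[0,0,-0.8],-1],[[0,0,6.7],[0,0,-0.8],-1],[[0,0,0],[-2,3.6,0],-1],[[0,0,0],[-2,3.6,0],-1],[[0,0,0],[-2,3.6,0],-1],[[0,0,0],[-2,3.6,0],-1],[[0,0,0],[-2,3.6,0],-1]]' 15; python3 d.py pre
```

```text
time_s: 0.9
tcp_pos: [0.3261, -0.4576, 0.2752]
eef_rot: [180.0, -0.0, 178.9]
contact_force: [1.0, -0.3, 0.6]
gripper_width: 0.0878
gripper_force: 0.0
t 0.9 tcp [ 0.3261 -0.4576  0.2752] F [ 1.0443 -0.2772  0.6103] w 0.08780342702625708 gf 0.0
pre turn [-35.1665  -0.0189  -0.005 ] shift cm [-14.7078  67.6518  13.5558]
```

```bash
python3 -m crank '[[[0,0,0],[-1.5,4.2,0],-1],[[0,0,0],[-1.5,4.2,0],-1],[[0,0,0],[-1.5,4.2,0],-1],[[0,0,0],[-1.5,4.2,0],-1],[[0,0,0],[-1.5,4.2,0],-1],[[0,0,0],[-1.5,4.2,0],-1],[[0,0,0],[-1.5,4.2,0],-1],[[0,0,0],[-1.5,4.2,0],-0.3]]' >/dev/null
python3 -m crank '[[[0,0,0],[-0.5,4.2,0],-0.3],[[0,0,0],[-0.5,4.2,0],-0.3],[[0,0,0],[-0.5,4.2,0],-0.3],[[0,0,0],[-0.5,4.2,0],-0.3],[[0,0,0],[-0.5,4.2,0],-0.3],[[0,0,0],[0,4.2,0],-0.3]]'; python3 d.py pre
```

```text
time_s: 2.3
tcp_pos: [0.4815, 0.1278, 0.2754]
eef_rot: [-180.0, -0.0, 178.9]
contact_force: [1.3, 0.2, 0.4]
gripper_width: 0.0572
gripper_force: 0.0
t 2.3 tcp [0.4815 0.1278 0.2754] F [1.3003 0.2263 0.377 ] w 0.05722534918291741 gf 0.0
pre turn [-35.2001  -0.0161   0.0219] shift cm [-0.2754  8.8353 13.5475]
```

```bash
python3 -m crank '[[[-7,0,0],[0,0,0],-0.3],[[-7,0,0],[0,0,0],-0.3],[[-7,0,0],[0,0,0],-0.3],[[-7,0,0],[0,0,0],-0.3],[[-7.2,0,0],[0,0,0],-0.3],[[0,0,0],[0,0,0],-0.3]]'; python3 d.py pre grasp
```

```text
time_s: 2.9
tcp_pos: [0.4818, 0.1236, 0.2742]
eef_rot: [144.6, -0.2, 178.6]
contact_force: [0.0, -0.8, -0.2]
gripper_width: 0.0573
gripper_force: 0.0
t 2.9 tcp [0.4818 0.1236 0.2742] F [ 0.0186 -0.8418 -0.1743] w 0.05734041485561605 gf 0.0
pre turn [ 0.2287  0.0536 -0.3608] shift cm [-0.2115 -0.2394 16.3086]
grasp turn [ 0.2287  0.0536 -0.3608] shift cm [-0.2039 -0.2723 24.5083]
```

```bash
python3 -m crank '[[[0,0,-0.3],[-0.2,-0.1,3.5],-0.3],[[0,0,0],[0,-0.1,3.5],-0.3],[[0,0,0],[0,0,3.5],-0.3],[[0,0,0],[0,0,3.5],-0.3],[[0,0,0],[0,0,2.3],-0.3],[[0,0,0],[0,0,0],-0.3],[[0,0,0],[0,0,0],-0.3]]'; python3 d.py pre grasp
python3 - <<'E'
from plant import r
import cv2,numpy as np
from h import *
c=r.capture("side");np.savez("side1.npz",**c)
cv2.imwrite("pics/s1.png",cv2.resize(c["color"][140:340,210:400,::-1],None,fx=3,fy=3,interpolation=2))
E
```

```text
time_s: 3.6
tcp_pos: [0.485, 0.2186, 0.1412]
eef_rot: [144.9, 0.1, 179.3]
contact_force: [0.1, -0.8, 1.3]
gripper_width: 0.057
gripper_force: 0.0
t 3.6 tcp [0.485  0.2186 0.1412] F [ 0.1466 -0.7972  1.3414] w 0.057023622852416155 gf 0.0
pre turn [-0.0934 -0.1051  0.3913] shift cm [-0.0865 -0.2754 -0.0374]
grasp turn [-0.0934 -0.1051  0.3913] shift cm [-0.1016 -0.2622  8.1623]
```

View pics/s1.png

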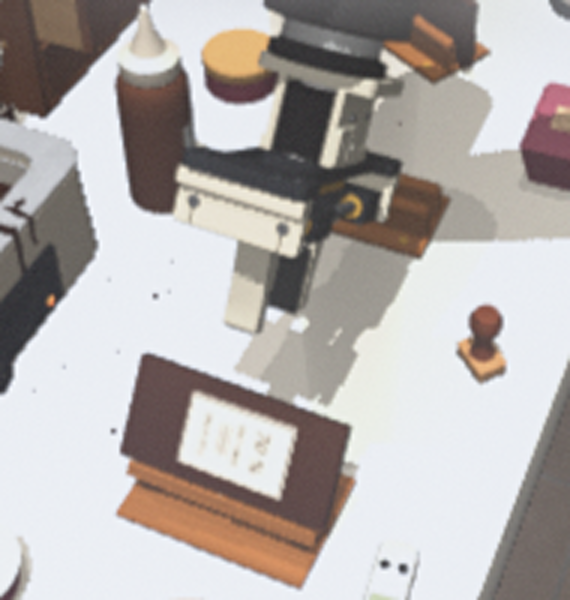

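The gripper is in line with the bar: the front finger tip at (245,328) sits above the bar's middle, with the bar's top edge running from (145,355) to (350,428). I'll descend along the slope.

```bash
python3 -m crank '[[[0,0,0.3],[-0.1,-0.1,2],-0.3],[[0,0,0],[0,-0.1,2],-0.3],[[0,0,0],[0,0,2],-0.3],[[0,0,0],[0,0,1.5],-0.3],[[0,0,0],[0,0,0.65],-0.3],[[0,0,0],[0,0,0],-0.3],[[0,0,0],[0,0,0],-0.3]]'; python3 d.py grasp
```

```text
time_s: 4.35
tcp_pos: [0.4875, 0.2634, 0.0742]
eef_rot: [144.8, 0.1, 178.9]
contact_force: [-0.3, 0.2, -0.7]
gripper_width: 0.0571
gripper_force: 0.0
t 4.35 tcp [0.4875 0.2634 0.0742] F [-0.2941  0.1676 -0.6748] w 0.05706821486178649 gf 0.0
grasp turn [0.0103 0.0295 0.0527] shift cm [ 0.0839 -0.0781  0.1013]
```

Now on target, so I close gently.

```bash
python3 -m crank '[[[0,0,0],[0,0,0],0.3],[[0,0,0],[0,0,0],0.6],[[0,0,0],[0,0,0],1],[[0,0,0],[0,0,0],1],[[0,0,0],[0,0,0],1],[[0,0,0],[0,0,0],1],[[0,0,0],[0,0,0],1],[[0,0,0],[0,0,0],1]]' 15; python3 d.py grasp
```

```text
time_s: 5.15
tcp_pos: [0.4871, 0.2636, 0.0734]
eef_rot: [144.8, -0.0, 178.9]
contact_force: [-0.2, 0.2, 0.7]
gripper_width: 0.0095
gripper_force: 15.0
t 5.15 tcp [0.4871 0.2636 0.0734] F [-0.1512  0.1543  0.6794] w 0.009511244810130036 gf 15.000034868717194
grasp turn [ 0.0044 -0.0122  0.0159] shift cm [ 0.041  -0.0537  0.0313]
```

```bash
python3 -m crank '[[[0,0,0],[0,0,-0.5],1],[[0,0,0],[0,0,-1.5],1],[[0,0,0],[0,0,-2.5],1],[[0,0,0],[0,0,-3],1],[[0,0,0],[0,0,-3],1],[[0,0,0],[0,0,-3],1],[[0,0,0],[0,0,-1.5],1],[[0,0,0],[0,0,0],1]]' 25; 
python3 -m crank '[[[5,0,0],[0,0,0],1],[[6,0,0],[0,0,0],1],[[6,0,0],[0,0,0],1],[[6,0,0],[0,0,0],1],[[6,0,0],[0,0,0],1],[[6,0,0],[0,0,0],1],[[0,0,0],[0,0,0],1]]';python3 d.py over
```

```text
time_s: 5.95
tcp_pos: [0.4864, 0.1762, 0.1982]
eef_rot: [144.8, 0.2, 178.9]
contact_force: [0.8, 0.2, -0.6]
gripper_width: 0.0094
gripper_force: 25.0
time_s: 6.65
tcp_pos: [0.4846, 0.179, 0.1942]
eef_rot: [-179.9, -0.1, 179.2]
contact_force: [-1.0, 0.7, -1.9]
gripper_width: 0.0094
gripper_force: 25.0
t 6.65 tcp [0.4846 0.179  0.1942] F [-0.9962  0.6806 -1.9191] w 0.009372788810637585 gf 25.000520646572113
over turn [-0.0787 -0.1181 -0.6205] shift cm [ -2.0038 -17.8036   2.4357]
```

```bash
python3 -m crank '[[[0,0,-0.6],[-0.3,-2.5,0.3],1],[[0,0,0],[-0.3,-3,0.3],1],[[0,0,0],[-0.3,-3,0.3],1],[[0,0,0],[-0.3,-3,0.3],1],[[0,0,0],[-0.3,-3,0.3],1],[[0,0,0],[-0.3,-2.3,0.4],1],[[0,0,0],[-0.2,-1,0.5],1],[[0,0,0],[0,0,0],1]]'; python3 d.py over
cat > look.py <<'E'
from plant import r
import sys
from h import *
k=sys.argv[1]
for n in("top","side"):
    c=r.capture(n);np.savez(f"{n}{k}.npz",**c);W=world(c);z0=r.get_state()["tcp_pos"][2]
    if n=="side": cv2.imwrite(f"pics/s{k}.png",cv2.resize(c["color"][140:270,240:400,::-1],None,fx=4,fy=4,interpolation=2))
    else: cv2.imwrite(f"pics/t{k}.png",cv2.resize(c["color"][150:270,270:420,::-1],None,fx=4,fy=4,interpolation=2))
    lo,hi=z0-.06,z0-.032
    w=W[(abs(W[...,0]-.5)<.12)&(abs(W[...,1])<.06)&(W[...,2]>max(lo,.043))&(W[...,2]<hi)]
    print(n,len(w))
    if len(w)>10:
        print(np.percentile(w,[0,2,50,98,100],axis=0).round(4).tolist());print("yaw",np.degrees(np.polyfit(w[:,0],w[:,1],1)[0]))
E
python3 look.py 2
```

```text
time_s: 7.45
tcp_pos: [0.503, -0.0019, 0.1698]
eef_rot: [179.8, -0.1, 179.4]
contact_force: [-0.2, 0.5, -0.4]
gripper_width: 0.0093
gripper_force: 25.0
t 7.45 tcp [ 0.503  -0.0019  0.1698] F [-0.1909  0.4587 -0.3734] w 0.009306602620097165 gf 24.999606907367706
over turn [ 0.2334 -0.1324 -0.3924] shift cm [ 0.1071  0.2583 -0.0173]
top 9
side 567
[[0.427, -0.0028, 0.1109], [0.4285, 0.0004, 0.1113], [0.4985, 0.0032, 0.1245], [0.5739, 0.0059, 0.1381], [0.5771, 0.0067, 0.1387]]
yaw -0.439208388002311
```

View pics/s2.png

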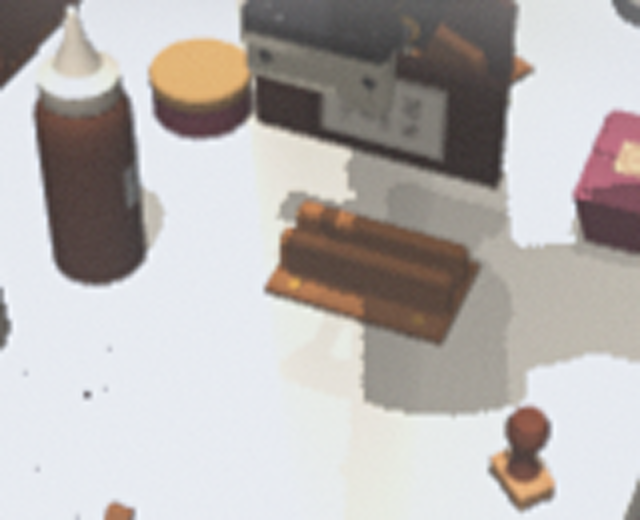

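The bar is held level above the stand: its bottom edge runs from (255,120) to (498,185), parallel to the slot. A quick check of tilt and level:

Run:
```python
from h import *
W=world(np.load("side2.npz"))
w=W[(abs(W[...,0]-.5)<.09)&(abs(W[...,1])<.03)&(W[...,2]>.095)&(W[...,2]<.138)]
c=np.linalg.lstsq(np.c_[w[:,0]-.5,w[:,2]-.12,np.ones(len(w))],w[:,1],rcond=None)[0];print("yaw,lean deg,y",np.degrees(c[:2]),c[2])
b=np.arange(.435,.57,.008);zz=[w[abs(w[:,0]-x)<.004,2].min() for x in b];print(np.round(zz,4),np.degrees(np.polyfit(b,zz,1)[0]))
```

```text
yaw,lean deg,y [-0.41358055  1.28709077] 0.003047673785030843
[0.1046 0.1048 0.1033 0.1042 0.104  0.1053 0.104  0.1025 0.1041 0.1034
 0.103  0.105  0.1053 0.1048 0.1066 0.1037 0.104 ] 0.22310083008169165
```

```bash
python3 -m crank '[[[0.3,0,-0.3],[0.1,0.3,0.5],1],[[0,0,0],[0,0,1.5],1],[[0,0,0],[0,0,1.5],1],[[0,0,0],[0,0,1.5],1],[[0,0,0],[0,0,0.8],1],[[0,0,0],[0,0,0],1],[[0,0,0],[0,0,0],1]]'; python3 d.py top; python3 look.py 3
```

```text
time_s: 8.25
tcp_pos: [0.5031, 0.0025, 0.1137]
eef_rot: [-179.9, 0.0, 179.9]
contact_force: [-0.8, 0.1, -0.5]
gripper_width: 0.0096
gripper_force: 25.0
t 8.25 tcp [0.5031 0.0025 0.1137] F [-0.8467  0.0606 -0.4871] w 0.009560977113246378 gf 25.000005662441254
top turn [-0.1042  0.0182  0.0935] shift cm [ 0.1125 -0.1834  0.8735]
top 0
side 459
[[0.4271, -0.0007, 0.0542], [0.4285, 0.0033, 0.0545], [0.4891, 0.0066, 0.0666], [0.5738, 0.0096, 0.081], [0.5768, 0.0102, 0.0821]]
yaw 0.08024235878056839
```

View pics/s3.png

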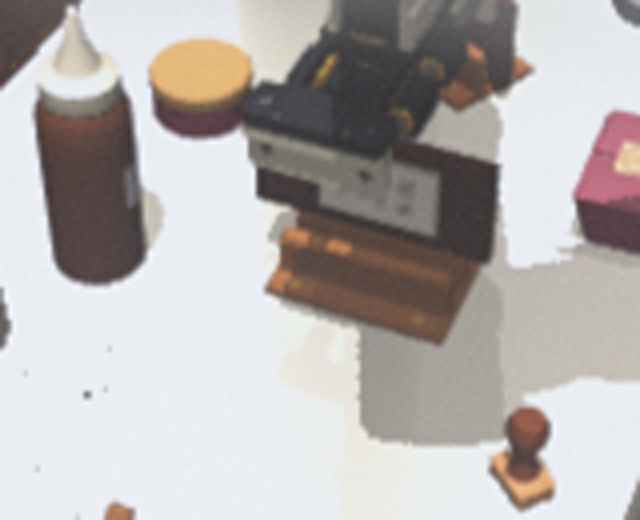

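The bar hangs just above the rails, parallel to the slot and about 1 mm toward +y. I'll lower it slowly and watch the force.

```bash
python3 -m crank '[[[0,0,0],[0.1,-0.1,0.3],1],[[0,0,0],[0,0,0.4],1],[[0,0,0],[0,0,0.4],1],[[0,0,0],[0,0,0.4],1],[[0,0,0],[0,0,0.4],1],[[0,0,0],[0,0,0],1],[[0,0,0],[0,0,0],1]]'; python3 d.py down
```

```text
time_s: 9.05
tcp_pos: [0.5018, 0.0009, 0.0943]
eef_rot: [-179.9, -0.0, 179.8]
contact_force: [0.2, -0.2, -0.6]
gripper_width: 0.0095
gripper_force: 25.0
t 9.05 tcp [0.5018 0.0009 0.0943] F [ 0.2232 -0.1852 -0.5977] w 0.009539122417094804 gf 24.999837577342987
down turn [-0.1119 -0.0195  0.0417] shift cm [-0.0186 -0.0204  2.2252]
```

No contact force: the bar's lower edge is about 10 mm below the rail tops. Continuing down.

```bash
python3 -m crank '[[[0,0,0],[0,0,0.4],1],[[0,0,0],[0,0,0.4],1],[[0,0,0],[0,0,0.4],1],[[0,0,0],[0,0,0.4],1],[[0,0,0],[0,0,0.1],1],[[0,0,0],[0,0,0.1],1],[[0,0,0],[0,0,0],1]]'; python3 -m crank '[[[0,0,0],[0,0,0.1],1],[[0,0,0],[0,0,0],1]]'; python3 d.py down; python3 look.py 4
```

```text
time_s: 9.75
tcp_pos: [0.5019, 0.001, 0.0764]
eef_rot: [-179.9, -0.0, 179.8]
contact_force: [0.7, 0.5, -0.5]
gripper_width: 0.009
gripper_force: 25.0
time_s: 9.95
tcp_pos: [0.5019, 0.001, 0.0755]
eef_rot: [-179.9, 0.0, 179.8]
contact_force: [-0.4, 0.0, -1.8]
gripper_width: 0.009
gripper_force: 25.0
t 9.95 tcp [0.5019 0.001  0.0755] F [-0.4257  0.0232 -1.8287] w 0.008977759158689496 gf 24.999918043613434
down turn [-0.0962  0.0084  0.0387] shift cm [-0.0124 -0.0274  0.3454]
top 0
side 6
```

View pics/s4.png

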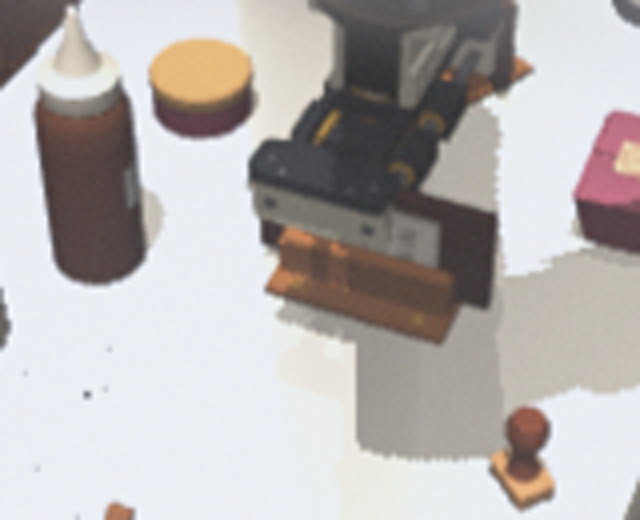

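The bar is well into the slot, and its lower right corner at (490,305) is close to the floor. I'll go down in small steps until it touches.

```bash
for i in 1 2 3; do python3 -m crank '[[[0,0,0],[0,0,0.1],1],[[0,0,0],[0,0,0],1]]' 12 | grep -E 'tcp|contact'; done
```

```text
tcp_pos: [0.5018, 0.001, 0.0744]
contact_force: [0.3, 0.7, -0.4]
tcp_pos: [0.502, 0.001, 0.0736]
contact_force: [-1.1, 0.3, 2.8]
tcp_pos: [0.5021, 0.001, 0.0734]
contact_force: [-4.8, -1.2, 11.0]
```

It touched down at z≈0.0735, as predicted (0.074). Releasing and retreating straight up.

```bash
python3 -m crank '[[[0,0,0],[0,0,-0.05],1],[[0,0,0],[0,0,0],0.7],[[0,0,0],[0,0,0],0.5],[[0,0,0],[0,0,0],0.3],[[0,0,0],[0,0,0],0],[[0,0,0],[0,0,0],0],[[0,0,0],[0,0,0],0]]'; python3 -m crank '[[[0,0,0],[0,0,-1],0],[[0,0,0],[0,0,-2],0],[[0,0,0],[0,0,-3],0],[[0,0,0],[0,0,-3],0],[[0,0,0],[0,0,-3],0],[[0,0,0],[0,0,-3],0],[[0,0,0],[0,0,0],0],[[0,0,0],[0,0,0],0]]'; python3 look.py 5;python3 - <<'E'
from h import *
W=world(np.load("side5.npz"))
w=W[(abs(W[...,0]-.5)<.1)&(abs(W[...,1])<.04)&(W[...,2]>.043)&(W[...,2]<.11)]
print(np.percentile(w,[1,50,99],axis=0).round(4).tolist())
f=w[w[:,2]<.074];c=np.linalg.lstsq(np.c_[f[:,0]-.5,f[:,2]-.06,np.ones(len(f))],f[:,1],rcond=None)[0];print("yaw,lean",np.degrees(c[:2]),c[2])
b=np.arange(.435,.57,.015);print(np.round([np.percentile(w[abs(w[:,0]-x)<.006,2],98) for x in b],4))
E
```

```text
time_s: 11.35
tcp_pos: [0.5018, 0.001, 0.0729]
eef_rot: [-179.9, -0.0, 179.8]
contact_force: [0.4, 0.3, -0.0]
gripper_width: 0.0425
gripper_force: 0.0
time_s: 12.15
tcp_pos: [0.502, 0.0013, 0.2242]
eef_rot: [-180.0, 0.1, 179.8]
contact_force: [0.0, 0.2, -0.5]
gripper_width: 0.0437
gripper_force: 0.0
top 0
side 0
[[0.4267, -0.0035, 0.0433], [0.4981, 0.0047, 0.0655], [0.5733, 0.008, 0.0806]]
yaw,lean [-0.13746274 -0.18136755] 0.004917544161750585
[0.0798 0.0802 0.0802 0.08   0.0799 0.0807 0.0794 0.0805 0.0799]
```

View pics/s5.png

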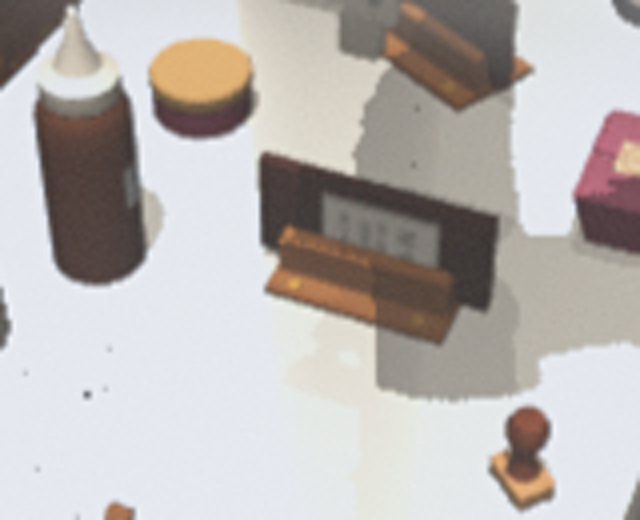

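The bar stands upright in the empty stand's slot, from (262,155) to (497,308). Its top edge measures 80 mm all along, it is centred at x≈0.500, and the gripper is clear. Handing in.

```bash
python3 -c "
from plant import r
print(r.close_job())"
```

```text
the job is handed in; nothing more can be done
None
```

The bar stands upright, fully down and roughly centred in the empty stand's slot; the gripper has let go and is clear, nothing else was touched as far as the pictures and forces show, and the job is handed in at about 12 s.

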